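# Return the large reagent bottle to the bottle tray, label out

## Task

Put the large reagent bottle back into the empty bay of the white bottle tray, standing upright on the tray's floor, with its label facing squarely out over the tray's low front lip. Leave the small bottle where it stands.

Things in the scene. Friction and masses are not known exactly. Their poses are not given: they have to be found in the camera images.
- large_mid (a point): Centre of the large clear screw-cap bottle, on its axis 64 mm above its foot: the taller and wider of the two loose bottles on the left of the bench (either order). 128 mm tall, 0.34 to 0.55 kg; body 70 mm across up to 81 mm above the foot, then cap and neck 41 mm across, best gripped there from above. z up the bottle; -x points out of the middle of its label.
- large_label (a point): Middle of the large bottle's one paper label, on its body 35 mm from the bottle's axis in the bottle's -x direction and 40 mm above its foot. Axes as large_mid.
- bay (a point): Centre of the inner floor of the tray's empty bay, 96 by 96 mm clear. The fixed white tray has two bays; the other one, 101 mm off in -y, holds a 102 mm tall amber bottle with its label to the front. Inner floor 4 mm above the bench, walls 5 mm thick, tops 26 mm above the bench, the front lip only 10 mm. -x points out over the low front lip (roughly to the robot), y along the tray, z up.
- small_mid (a point): Centre, half-way up, of the small clear glass bottle to be left alone: 95 mm tall, body 56 mm across, screw cap 41 mm across. The point lies on its axis 47 mm above its foot.
There are look-alikes about, which are no part of the job. What is shaped like the part that bears large_mid but green or red is not meant.

How it is judged (in metres and radians):
At the end, for the whole second after the job is handed in: The large bottle stands upright (within 4 degrees) on the floor of the empty bay, its axis within 16 mm of the bay's centre along and across the tray, its label facing the tray's low front lip within 17 degrees, released and at rest; the small bottle is within 30 mm of where it stood (x of large_mid in the frame of bay between -0.016 and 0.016 m and y of large_mid in the frame of bay between -0.016 and 0.016 m and z of large_mid in the frame of bay between 0.06 and 0.068 m and angle between large_mid's own z axis and vertical below 0.08 rad and angle between the x axis of large_mid and the x axis of bay, either way round below 0.3 rad and x of large_label in the frame of bay below -0.01 m and linear speed of large_bottle below 0.02 m/s and distance of small_mid from where it was at the start of the episode below 0.03 m); the robot touches nothing.
It fails at once if the small bottle is moved by more than 30 mm or knocked over (distance of small_mid from where it was at the start of the episode above 0.03 m).
It also fails if it takes over 32 s, if anything falls off the work surface, if the arm or the gripper's body presses on something with over 40 N, if the wrist force passes 120 N, or if a joint passes its speed limit or range.

## Robot

A 7-joint arm with a two-finger parallel gripper is mounted at the origin on a cart in front of the work surface, level with it; the furniture and walls round the work are solid. World frame = base frame: x ahead of the robot, y to its left, z up, the work surface at z = 0. Lengths are in m, angles in degrees, forces in N, time in s.
With the tool pointing down it reaches from about 0.4 to 0.925 m from the base axis. Payload 5.6 kg.
Tool frame: the origin (TCP) lies at the very end of the fingers, on their centre line; the grasp point (between the pads) lies 19 mm behind it; z points along the fingers, y is the line along which they close (so a half turn about z gives the same grasp; the last joint's range is limited). The gripper opens to 85 mm and grips with 20 to 120 N. Pads are 22 mm wide; open, the fingers measure 114 mm over their backs; the gripper's body (76 mm by 85 mm) begins 54 mm behind the grasp point. The pads swing forward as they close: fully open they stand 13 mm farther back than shut.
Start: joints at [68.698, 26.786, -0.665, 91.828, 0.344, 61.387, -3.226], TCP at [0.21, -0.615, 0.231] pointing down, gripper open.
Joint ranges: [-144.91, 144.91], [-17.63, 115.5], [-89.93, 88.59], [15.96, 139.68], [-74.01, 254.01], [8.47, 105.57], [-167.45, 167.45]. Speed limits (degrees/s): [147.25, 147.25, 180, 180, 180, 180, 180].

## Interface

Orientations are given as [roll, pitch, yaw] about the fixed x, y, z axes, in that order (R = Rz(yaw) Ry(pitch) Rx(roll)).
In Python, from rig import robot gives the robot as it stands.
- The arm moves only by the shell command python3 -m inch 'ROWS' [OPENING] [FORCE]. ROWS is a JSON object of lists of equal length, an entry for each row: "xyz": the shift along the tool's x, y, z in m, a list of three; "delta_rot": the turn, a rotation vector about the tool's x, y, z in rad, a list of three. In form: {"xyz": [[dx, dy, dz], ...], "delta_rot": [[wx, wy, wz], ...]}. A call has 1 to 12 rows; each row is the pose to reach, as a shift and turn from the pose commanded when the call began, along the tool's axes at that moment; what a row does not reach only later rows make up. A row lasts 1/8 s, in which the tool goes at most 62.5 mm and 10.7 degrees, less where a joint would pass 70% of its speed; a pose out of reach is approached as far as the arm can. A call with a gripper value outside its range is refused whole. OPENING is the closure, from 0 (fully open) to 1 (shut), set as the call begins (- or left out, the last holds). The fingers move at their own pace and stop on an object; FORCE is the grip in N (left out, the last holds). Time passes only in rows, so rows that repeat a pose let the fingers close. It gives the time, the measured TCP pose, the force, the opening and the grip force at its end, in the units of the state.
- robot.get_state(): the state, without advancing time (a new reading comes with each control period).
- robot.snapshot(name): name is "scene" or "top" or "wrist"; returns the picture (480x640x3 uint8, red, green, blue); there is no depth.
- robot.camera_model(name): a dict with "fx", "fy", "cx", "cy" (pixels), "T" (4x4, takes a point from camera to world coordinates); the wrist camera has in their place "T_tool_cam" (4x4, takes a point from camera to tool coordinates, whose origin is the TCP and whose axes are the flange's). Camera axes: x right, y down, z forward; pixel columns grow to the right and rows downward; lengths in m; the calibration is good to about 2 mm. A picture is of the moment at which its call begins: read the wrist's pose just before it. camera_model takes no time and is no camera call.
- robot.hand_in(): hands the job in; it is judged then, once.
Trained networks look in the newest picture that a camera, given by its name, has taken for a name from the list of things; names that differ only in an ending like _2 or _b are one class to them, and where a whole thing is asked for, a point or a joint stands for the part that bears it (a point fixed in the world has none). Each returns a list of dicts, best first, with "confidence" (0 to 1); they miss things now and then, are a little off and sometimes report something else, mostly with a low value. They report only what shows in the picture. A call takes as long as a camera call. They do not tell look-alikes from the thing itself.
- robot.spot_in(query, camera): "pixel" ([column, row] in pixels, amid what is visible of it).
The state is a dict: "clock": time; "qpos": joint angles; "dq": joint speeds; "joint_efforts": joint torques, N m; "eef_pos": TCP position; "eef_rot": TCP orientation; "ft_force": force on the tool from outside, world axes, zero at the start; "wrist_torque": the same for the moment, N m; "finger_gap": finger opening in m; "finger_force": force on a finger pad.
Only numpy, scipy, OpenCV 4.12 (cv2) and the standard library are available. Lean on these libraries where they do the work, as an engineer would, in place of code of your own. Each camera call takes 0.05 s, during which the arm holds its last target. There are 200 camera calls.

## Working session

There is one attempt and no reset: what is moved stays moved. The work goes in short steps, Python scripts to look and compute and a shell command to move; the robot and the scene stay as the last step left them, time stands still between calls to the robot, and variables do not carry over. Pictures are saved under pics/ and viewed, at most 10 in all, crops included, and the job is handed in when it is done.

```bash
mkdir -p pics; ls
python3 - <<'E'
from rig import robot
import cv2,numpy as np
s=robot.get_state();print(s['clock'],s['eef_pos'],s['eef_rot'],s['finger_gap'])
for c in ('scene','top'):
    im=robot.snapshot(c);cv2.imwrite(f'pics/{c}0.png',im[:,:,::-1])
    m=robot.camera_model(c);print(c,m['fx'],m['fy'],m['cx'],m['cy'],np.round(m['T'],4).tolist())
    for q in('large_mid','large_label','bay','small_mid'):
        print(q,[(d['pixel'],round(d['confidence'],2)) for d in robot.spot_in(q,c)])
print(robot.camera_model('wrist'))
E
```

```text
pics
0.0 [ 0.20963721 -0.61465422  0.23029018] [-1.79894302e+02  8.32437784e-03  1.88367784e+01] 0.0854481323706386
scene 562.8963104340077 562.8963104340077 320.034324879298 230.20621564554688 [[-0.6145, -0.4845, 0.6226, 0.0479], [-0.7888, 0.3652, -0.4943, 0.5457], [0.0121, -0.7949, -0.6066, 0.6301], [0.0, 0.0, 0.0, 1.0]]
large_mid [([438.6, 256.3], 0.97), ([171.6, 230.9], 0.81), ([321.8, 251.8], 0.65)]
large_label [([440.0, 253.8], 0.85), ([320.1, 253.8], 0.72), ([171.6, 227.4], 0.65)]
bay [([451.5, 207.7], 0.91)]
small_mid [([246.1, 293.4], 0.75)]
top 591.2486126589098 591.2486126589098 315.49064289175806 244.33542096431736 [[0.0269, -0.9953, 0.0927, 0.5457], [-0.9996, -0.028, -0.0103, 0.1068], [0.0129, -0.0923, -0.9956, 1.1971], [0.0, 0.0, 0.0, 1.0]]
large_mid [([230.9, 171.5], 0.97), ([306.5, 272.3], 0.91), ([380.0, 334.1], 0.68)]
large_label [([379.7, 338.0], 0.87), ([305.8, 273.6], 0.75), ([229.1, 172.8], 0.7)]
bay [([446.1, 279.0], 0.9)]
small_mid [([237.8, 272.9], 0.96)]
{'fx': 345.27498778536244, 'fy': 345.27498778536244, 'cx': 319.77894416339996, 'cy': 235.60936122894165, 'T_tool_cam': array([[-4.96451800e-04, -9.63791503e-01, -2.66656505e-01,
         6.82286106e-02],
       [ 9.99999865e-01, -5.18519047e-04,  1.23474160e-05,
         7.71687577e-04],
       [-1.50166812e-04, -2.66656463e-01,  9.63791631e-01,
        -1.42948300e-01],
       [ 0.00000000e+00,  0.00000000e+00,  0.00000000e+00,
         1.00000000e+00]])}
```

View pics/scene0.png

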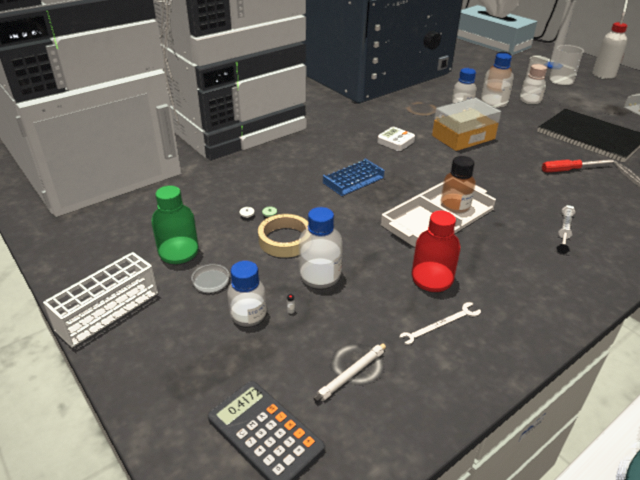

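View pics/top0.png

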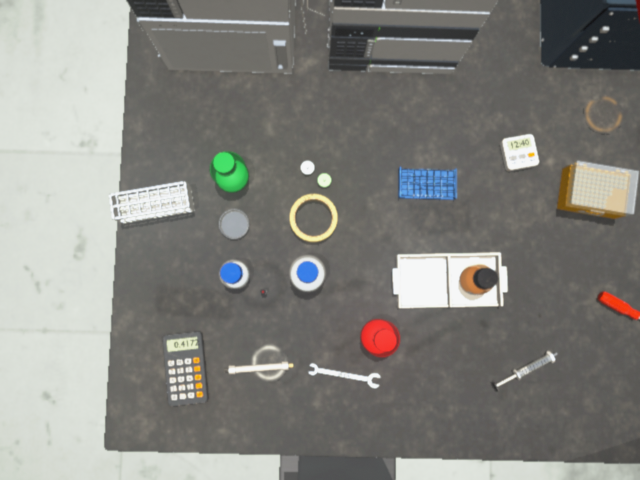

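The scene and top views show two look-alikes and two loose clear bottles, and I choose by the description:
- **Green bottle:** scene (175,228), top (230,172). Not meant.
- **Red bottle:** scene (437,255), top (380,336). Not meant.
- **Small clear bottle:** scene (246,293), top (235,274). Leave it alone.
- **Large clear bottle, blue cap:** scene (321,250), top (307,272). This is the one to move.
- **Empty bay:** left half of the tray, top about (423,282).

```bash
cat > h.py <<'E'
from rig import robot
import cv2,numpy as np
from scipy.spatial.transform import Rotation as R
def cam(c):
    m=robot.camera_model(c)
    if c=='wrist':
        s=robot.get_state();T=np.eye(4);T[:3,:3]=R.from_euler('xyz',s['eef_rot'],degrees=True).as_matrix();T[:3,3]=s['eef_pos'];T=T@m['T_tool_cam']
    else:T=np.array(m['T'])
    return m,T
def at_z(c,px,z,mt=None):
    m,T=mt or cam(c);d=T[:3,:3]@[(px[0]-m['cx'])/m['fx'],(px[1]-m['cy'])/m['fy'],1]
    return T[:3,3]+d*(z-T[2,3])/d[2]
def proj(c,p,mt=None):
    m,T=mt or cam(c);q=T[:3,:3].T@(np.array(p)-T[:3,3]);return [round(float(m['fx']*q[0]/q[2]+m['cx']),1),round(float(m['fy']*q[1]/q[2]+m['cy']),1)]
E
python3 - <<'E'
from h import *
t=cv2.imread('pics/top0.png');s=cv2.imread('pics/scene0.png')
for n,im,c,boxes in(('top',t,'top',((280,245,335,300,.128),(215,255,255,295,.095))),('scene',s,'scene',((300,200,345,240,.118),(225,255,265,290,.085)))):
    h=cv2.cvtColor(im,cv2.COLOR_BGR2HSV);mk=cv2.inRange(h,(100,130,60),(125,255,255))
    for a,b,e,f,z in boxes:
        ys,xs=np.nonzero(mk[b:f,a:e]);p=(xs.mean()+a,ys.mean()+b);print(n,p,len(xs),at_z(c,p,z).round(4))
# tray corners roughly
for px in((398,254),(500,252),(397,308),(503,306)):print('trayrim',at_z('top',px,.026).round(4))
a=cv2.resize(s[195:300,285:360],None,fx=5.3,fy=5.3,interpolation=2)
b=cv2.resize(t[235:325,380:520],None,fx=2.8,fy=2.8,interpolation=2)
b=cv2.resize(t[240:320,385:515],(400,246),interpolation=2);d=cv2.resize(t[240:305,275:340],(310,310),interpolation=2)
o=np.zeros((556,797,3),np.uint8);o[:,:397]=a[:556,:397];o[:246,397:]=b;o[246:,397:707]=d
cv2.imwrite('pics/c1.png',o)
E
```

```text
top (np.float64(307.1006097560976), np.float64(271.6676829268293)) 328 [0.5951 0.1095 0.128 ]
top (np.float64(230.50737463126845), np.float64(272.5486725663717)) 339 [0.5911 0.252  0.095 ]
scene (np.float64(320.4657980456026), np.float64(220.70521172638436)) 614 [0.592  0.1131 0.118 ]
scene (np.float64(244.3555240793201), np.float64(275.3158640226629)) 706 [0.5885 0.2545 0.085 ]
trayrim [ 0.64  -0.07   0.026]
trayrim [ 0.6497 -0.2737  0.026 ]
trayrim [ 0.5331 -0.0695  0.026 ]
trayrim [ 0.5426 -0.2795  0.026 ]
```

View pics/c1.png

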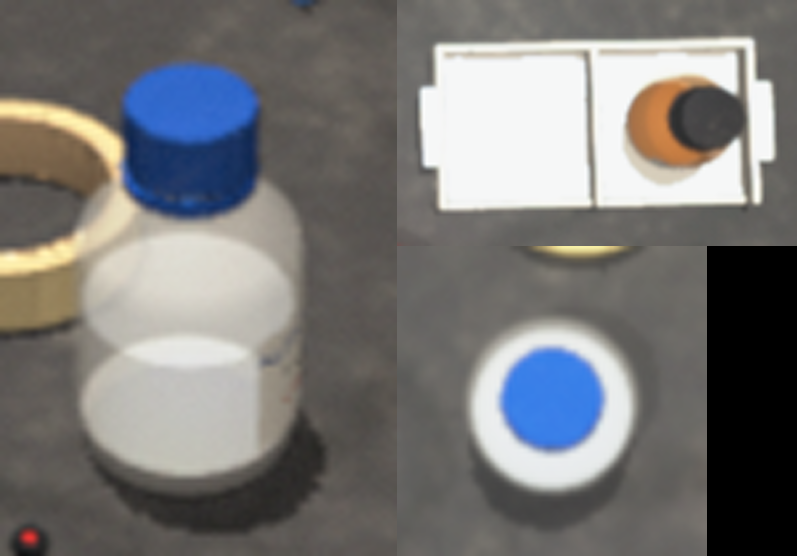

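The close crop confirms the clear bottle with the blue cap. Its label starts at about crop column 260 and wraps out of sight to the right, so it faces roughly world −x−y. I'll move to a viewpoint on that side.

```bash
python3 -m inch '{"xyz":[[0.382,-0.377,0.04],[0.382,-0.377,0.04],[0.382,-0.377,0.04],[0.382,-0.377,0.04],[0.382,-0.377,0.04],[0.382,-0.377,0.04],[0.382,-0.377,0.04],[0.382,-0.377,0.04],[0.382,-0.377,0.04],[0.382,-0.377,0.04],[0.382,-0.377,0.04],[0.382,-0.377,0.04]],"delta_rot":[[0,0,-0.17],[0,0,-0.34],[0,0,-0.51],[0,0,-0.68],[0,0,-0.85],[0,0,-1.02],[0,0,-1.19],[0,0,-1.36],[0,0,-1.53],[0,0,-1.70],[0,0,-1.87],[0,0,-2.03]]}' 0
python3 - <<'E'
from h import *
mt=cam('wrist');im=robot.snapshot('wrist');cv2.imwrite('pics/w1.png',im[:,:,::-1])
print(proj('wrist',[.5935,.111,.128],mt),proj('wrist',[.5935,.111,0],mt))
for q in('large_label','large_mid','bay'):print(q,[(d['pixel'],round(d['confidence'],2)) for d in robot.spot_in(q,'wrist')])
E
```

```text
clock: 2.0
eef_pos: [0.4498, -0.135, 0.1915]
eef_rot: [-180.0, 0.0, 135.5]
ft_force: [-0.2, 0.5, 0.3]
finger_gap: 0.0855
finger_force: 0.0
[801.0, 133.2] [616.2, 135.7]
large_label [([619.3, 143.3], 0.63), ([442.8, 161.9], 0.58)]
large_mid [([444.0, 160.7], 0.88), ([615.5, 147.1], 0.77)]
bay [([387.7, 326.3], 0.89)]
```

View pics/w1.png

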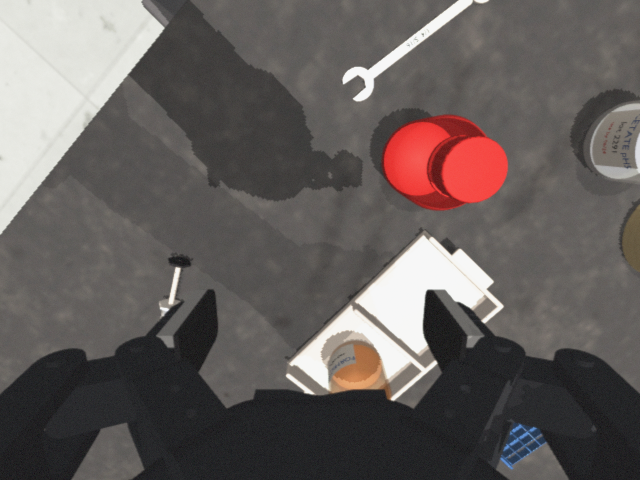

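This view shows the large bottle's label at (618,142), roughly facing the camera, and the red bottle at (445,163). The tray's empty bay is around (420,300). I'll shift about 90 mm closer to see the whole label.

```bash
python3 -m inch '{"xyz":[[0,0.05,0],[0,0.10,0],[0,0.10,0],[0,0.10,0]],"delta_rot":[[0,0,0],[0,0,0],[0,0,0],[0,0,0]]}'
python3 - <<'E'
from h import *
mt=cam('wrist');im=robot.snapshot('wrist')[:,:,::-1];cv2.imwrite('pics/w2.png',im)
for z in(.128,.081,.04,0):print(z,proj('wrist',[.5935,.111,z],mt))
u,v=proj('wrist',[.5935,.111,.04],mt)
# expected label-centre pixel by azimuth
for a in range(180,271,10):print(a,proj('wrist',[.5935+.035*np.cos(np.radians(a)),.111+.035*np.sin(np.radians(a)),.04],mt))
x0=max(0,int(u)-80);y0=max(0,int(v)-70);x0=min(x0,480)
cv2.imwrite('pics/w2c.png',cv2.resize(im[y0:y0+140,x0:x0+160],None,fx=4,fy=4,interpolation=2));print(x0,y0)
# tray crop
cv2.imwrite('pics/w1t.png',cv2.resize(cv2.imread('pics/w1.png')[220:400,280:510],None,fx=3.4,fy=3.3))
E
```

```text
clock: 2.7
eef_pos: [0.5197, -0.0644, 0.1909]
eef_rot: [-179.9, -0.0, 135.1]
ft_force: [-0.6, -0.4, -0.1]
finger_gap: 0.0851
finger_force: 0.0
0.128 [628.5, 130.6]
0.081 [570.9, 132.3]
0.04 [535.7, 133.4]
0 [509.7, 134.2]
180 [509.8, 101.0]
190 [504.1, 107.2]
200 [499.3, 114.2]
210 [495.8, 121.7]
220 [493.4, 129.5]
230 [492.4, 137.3]
240 [492.8, 144.9]
250 [494.3, 152.0]
260 [497.2, 158.6]
270 [501.1, 164.3]
455 63
```

View pics/w2c.png

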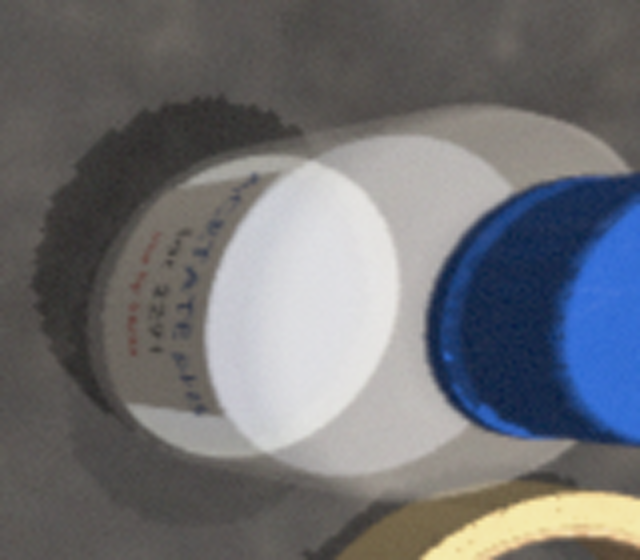

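View pics/w1t.png

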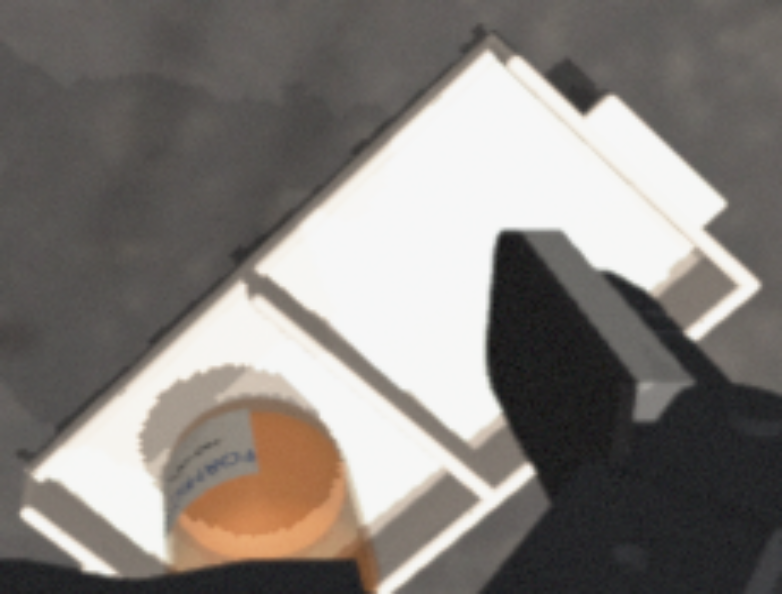

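The crop shows the label across the near-left of the body. Its two vertical edges are around crop (230,178) and (180,412), i.e. full-image about (512,107) and (500,166). The tray crop shows the empty bay is clear, with the amber bottle in the other bay.

Run:
```python
from h import *
mt=cam('wrist');im=cv2.imread('pics/w2.png')
h=cv2.cvtColor(im,cv2.COLOR_BGR2HSV);mk=cv2.inRange(h,(100,130,150),(125,255,255));mk[:,:560]=0
# bright top face of cap
ys,xs=np.nonzero(mk);print('captop ext',xs.min(),xs.max(),ys.min(),ys.max(),len(xs))
L=[ (ys[xs==x].min(),ys[xs==x].max(),x) for x in range(xs.min(),xs.max()+1,4)];print(L)
def oncyl(px,c,r=.035):
    m,T=mt;d=T[:3,:3]@[(px[0]-m['cx'])/m['fx'],(px[1]-m['cy'])/m['fy'],1];o=T[:3,3]
    e=o[:2]-c;A=d[:2]@d[:2];B=e@d[:2];C=e@e-r*r;D=B*B-A*C
    if D<0:return None
    p=o+d*(-B-D**.5)/A;return round(float(np.degrees(np.arctan2(*(p[:2]-c)[::-1])))%360,1),round(float(p[2]),4)
for c in((.5935,.111),(.5935,.105),(.598,.106),(.590,.108)):
    print(c,[oncyl(p,np.array(c)) for p in((501.5,110),(520,106.5),(488,164),(510,167))])
B1=at_z('top',(398,254),.026);B2=at_z('top',(500,252),.026);F1=at_z('top',(397,308),.010);F2=at_z('top',(503,306),.010)
print(B1,B2,F1,F2,(B1+B2+F1+F2)/4)
```

```text
captop ext 566 639 105 173 2512Traceback (most recent call last):
  File "<stdin>", line 6, in <module>
    return umr_minimum(a, axis, None, out, keepdims, initial, where)
ValueError: zero-size array to reduction operation minimum which has no identity
```

Run:
```python
from h import *
mt=cam('wrist')
def oncyl(px,c,r=.035):
    m,T=mt;d=T[:3,:3]@[(px[0]-m['cx'])/m['fx'],(px[1]-m['cy'])/m['fy'],1];o=T[:3,3]
    e=o[:2]-c;A=d[:2]@d[:2];B=e@d[:2];C=e@e-r*r;D=B*B-A*C
    if D<0:return None
    p=o+d*(-B-D**.5)/A;return round(float(np.degrees(np.arctan2(*(p[:2]-c)[::-1])))%360,1),round(float(p[2]),4)
for c in((.5935,.111),(.5935,.105),(.598,.106),(.590,.108),(.596,.109)):
    print(c,[oncyl(p,np.array(c)) for p in((501.5,110),(520,106.5),(488,164),(510,167))],proj('wrist',[*c,.128],mt))
B1=at_z('top',(398,254),.026);B2=at_z('top',(500,252),.026);F1=at_z('top',(397,308),.010);F2=at_z('top',(503,306),.010)
print(B1,B2,F1,F2,(B1+B2+F1+F2)/4)
w=cv2.imread('pics/w1.png');
```

```text
(0.5935, 0.111) [(194.7, 0.0384), (194.1, 0.0647), (275.2, 0.0108), (274.8, 0.0492)] [629.8, 129.7]
(0.5935, 0.105) [(186.8, 0.0415), (186.1, 0.0674), (262.5, 0.031), (262.3, 0.0668)] [620.6, 137.4]
(0.598, 0.106) [(178.8, 0.027), (177.9, 0.0539), (258.2, 0.026), (258.0, 0.0624)] [626.4, 141.9]
(0.59, 0.108) [(197.0, 0.0491), (196.3, 0.0744), (274.3, 0.0213), (274.0, 0.0584)] [621.8, 129.0]
(0.596, 0.109) [(187.6, 0.0328), (186.8, 0.0594), (266.6, 0.018), (266.3, 0.0554)] [629.1, 135.5]
[ 0.63996406 -0.07000376  0.026     ] [ 0.64965824 -0.27374327  0.026     ] [ 0.53289032 -0.07193631  0.01      ] [ 0.54257576 -0.28476534  0.01      ] [ 0.59127209 -0.17511217  0.018     ]
```

Best estimate: bottle axis about (0.597, 0.107), label azimuth about 222°, so it needs to turn about −39°. The bay is near (0.589, −0.125) with yaw 2.7°. Next I'll look from directly above the bottle to refine its position.

```bash
python3 -m inch '{"xyz":[[0,0.06,0],[0,0.12,0],[0,0.176,0],[0,0.176,0],[0,0.176,0]],"delta_rot":[[0,0,0],[0,0,0],[0,0,0],[0,0,0],[0,0,0]]}'
python3 - <<'E'
from h import *
mt=cam('wrist');im=robot.snapshot('wrist')[:,:,::-1];cv2.imwrite('pics/w3.png',im)
h=cv2.cvtColor(im,cv2.COLOR_BGR2HSV);mk=cv2.inRange(h,(100,130,60),(125,255,255))
n,l,st,ce=cv2.connectedComponentsWithStats(mk)
for i in range(1,n):
    if st[i,4]>300:print(st[i],ce[i],at_z('wrist',ce[i],.128,mt))
for c in((.597,.107),(.5935,.111)):print(proj('wrist',[*c,.128],mt))
E
```

```text
clock: 3.38
eef_pos: [0.6436, 0.0589, 0.1907]
eef_rot: [-179.9, -0.0, 135.0]
ft_force: [0.4, 0.2, -0.1]
finger_gap: 0.0853
finger_force: 0.0
[ 292  104   66   69 3506] [324.60154022 137.96948089] [0.59785369 0.10870737 0.128     ]
[286 368  47  28 505] [308.47722772 384.32475248] [ 0.70796137 -0.01648545  0.128     ]
[321.4, 139.1]
[322.1, 129.4]
```

View pics/w3.png

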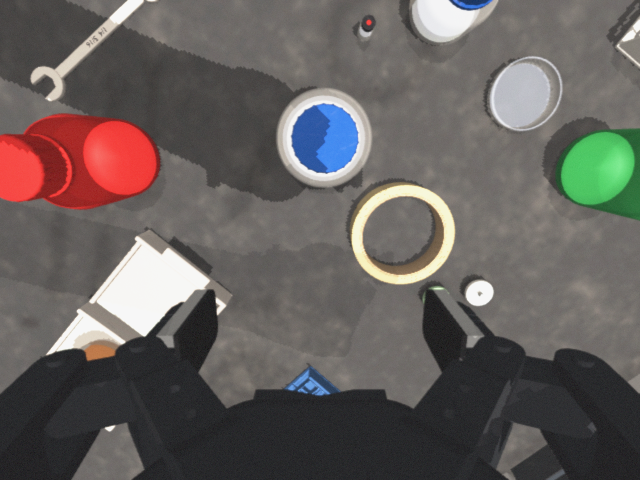

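Seen from above, the blue cap is at (325,138), which puts the bottle axis at (0.598, 0.1085). That agrees with the side-view estimate. I'll go over it, descend and grip.

```bash
python3 -m inch '{"xyz":[[0.04,0.002,0],[0.067,0.003,0],[0.067,0.003,0.01],[0.067,0.003,0.04],[0.067,0.003,0.07],[0.067,0.003,0.095],[0.067,0.003,0.103],[0.067,0.003,0.103],[0.067,0.003,0.103]],"delta_rot":[[0,0,0],[0,0,0],[0,0,0],[0,0,0],[0,0,0],[0,0,0],[0,0,0],[0,0,0],[0,0,0]]}' 0
python3 -m inch '{"xyz":[[0,0,0],[0,0,0],[0,0,0],[0,0,0],[0,0,0],[0,0,0],[0,0,0],[0,0,0]],"delta_rot":[[0,0,0],[0,0,0],[0,0,0],[0,0,0],[0,0,0],[0,0,0],[0,0,0],[0,0,0]]}' 1 70
```

```text
clock: 4.55
eef_pos: [0.5998, 0.1097, 0.0893]
eef_rot: [179.9, 0.1, 135.1]
ft_force: [0.3, -0.7, 0.2]
finger_gap: 0.0855
finger_force: 0.0
clock: 5.55
eef_pos: [0.5989, 0.1096, 0.0889]
eef_rot: [-180.0, 0.0, 135.1]
ft_force: [-2.2, -2.0, 6.1]
finger_gap: 0.0395
finger_force: 69.6
```

```bash
python3 -m inch '{"xyz":[[0,0,-0.01],[0,0,-0.04],[0,0,-0.08],[-0.03,-0.035,-0.08],[-0.07,-0.077,-0.08],[-0.11,-0.12,-0.08],[-0.145,-0.158,-0.08],[-0.1585,-0.173,-0.08],[-0.1585,-0.173,-0.08],[-0.1585,-0.173,-0.08],[-0.1585,-0.173,-0.08]],"delta_rot":[[0,0,0],[0,0,0],[0,0,0.1],[0,0,0.22],[0,0,0.34],[0,0,0.46],[0,0,0.58],[0,0,0.67],[0,0,0.67],[0,0,0.67],[0,0,0.67]]}'
python3 - <<'E'
from h import *
m=robot.camera_model('wrist');T=np.eye(4);T[:3,:3]=R.from_euler('xyz',[-179.9,0,135],degrees=True).as_matrix();T[:3,3]=[.6436,.0589,.1907];mt=(m,T@m['T_tool_cam'])
for p in((.640,-.070,.026),(.5335,-.0728,.026),(.5335,-.0728,.01)):print(p,proj('wrist',p,mt))
a=cv2.resize(cv2.imread('pics/w3.png')[220:320,80:240],None,fx=2.5,fy=2.5,interpolation=2)
s=robot.snapshot('scene')[:,:,::-1];t=robot.snapshot('top')[:,:,::-1]
b=cv2.resize(s[120:270,350:510],None,fx=2.4,fy=2.4,interpolation=2)
d=cv2.resize(t[235:325,375:520],(400,248),interpolation=2)
o=np.zeros((600,800,3),np.uint8);o[:250,:400]=a;o[250:498,:400]=d;o[:360,400:784]=b
cv2.imwrite('pics/c2.png',o)
E
```

```text
clock: 6.92
eef_pos: [0.5894, -0.1224, 0.1682]
eef_rot: [180.0, -0.1, 97.0]
ft_force: [-0.5, 0.3, -4.2]
finger_gap: 0.0395
finger_force: 71.5
(0.64, -0.07, 0.026) [223.6, 304.8]
(0.5335, -0.0728, 0.026) [133.9, 232.5]
(0.5335, -0.0728, 0.01) [142.5, 228.2]
```

View pics/c2.png

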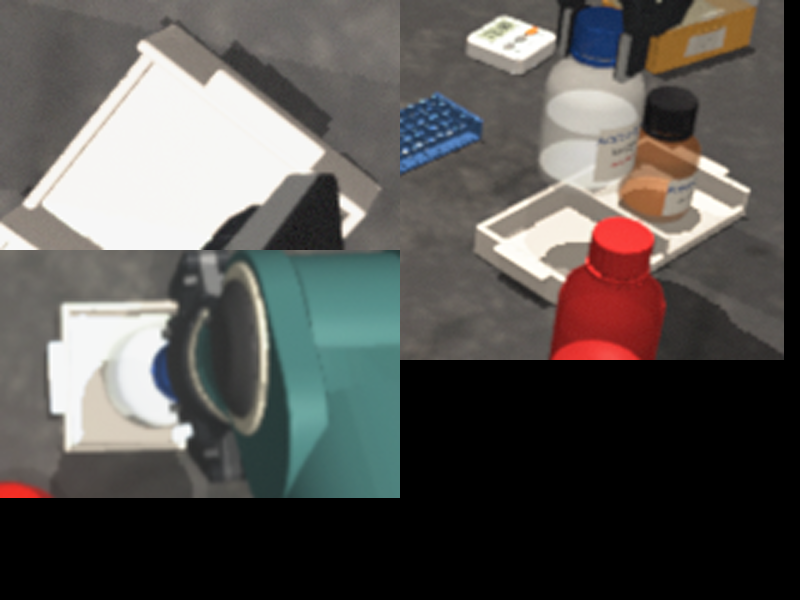

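The large bottle hangs over the empty bay, clear of the amber one. In the scene crop its label starts just right of the body's middle, as it does on the amber bottle, so the heading is right. I'll recheck the bay's centre from the near side-wall corners in w3.

Run:
```python
from h import *
m=robot.camera_model('wrist');T=np.eye(4);T[:3,:3]=R.from_euler('xyz',[-179.9,0,135],degrees=True).as_matrix();T[:3,3]=[.6436,.0589,.1907];mt=(m,T@m['T_tool_cam'])
F=at_z('wrist',(150,229),0,mt);B=at_z('wrist',(232,295),0,mt);d=(B-F)[:2];L=np.hypot(*d);u=d/L
print(F,B,L,np.degrees(np.arctan2(u[1],u[0])),'bay',(F+B)[:2]/2+53e-3*np.array([u[1],-u[0]]))
u=np.radians(2.7);y=np.array([-np.sin(u),np.cos(u)])
print('bay with 2.7deg',(F+B)[:2]/2-53e-3*y)
# w1: far-left back rim corner and divider back end at z .026
T[:3,:3]=R.from_euler('xyz',[-180,0,135.5],degrees=True).as_matrix();T[:3,3]=[.4498,-.135,.1915];mt=(m,T@0+T@m['T_tool_cam'])
x=np.array([np.cos(u),np.sin(u)])
P=at_z('wrist',(503.5,306.4),.026,mt)[:2];print(P,'bay',P-53e-3*x-53e-3*y)
Q=at_z('wrist',(424,370),.026,mt)[:2];print(Q,'bay',Q-53e-3*x+50.5e-3*y)
```

```text
[ 0.53732381 -0.07373603  0.        ] [ 0.64250067 -0.07004776  0.        ] 0.10524150609951675 2.0083908702197935 bay [ 0.59176967 -0.12485934]
bay with 2.7deg [ 0.59240889 -0.12483306]Traceback (most recent call last):
  File "<stdin>", line 8, in <module>
ValueError: matmul: Input operand 1 does not have enough dimensions (has 0, gufunc core with signature (n?,k),(k,m?)->(n?,m?) requires 1)
```

```bash
python3 -m inch '{"xyz":[[-0.0025,0.001,0.02],[-0.0025,0.001,0.04],[-0.0025,0.001,0.055],[-0.0025,0.001,0.065],[-0.0025,0.001,0.070],[-0.0025,0.001,0.073],[-0.0025,0.001,0.075],[-0.0025,0.001,0.075]],"delta_rot":[[0,0,0],[0,0,0],[0,0,0],[0,0,0],[0,0,0],[0,0,0],[0,0,0],[0,0,0]]}'
```

```text
clock: 8.02
eef_pos: [0.5908, -0.1269, 0.0935]
eef_rot: [180.0, 0.0, 96.8]
ft_force: [0.3, -0.1, -4.4]
finger_gap: 0.0395
finger_force: 71.7
```

Still hanging: the wrist carries 4.4 N. I'll ease down 1–2 mm more.

```bash
python3 -m inch '{"xyz":[[0.001,0,0.0005],[0.001,0,0.0015],[0.001,0,0.0015]],"delta_rot":[[0,0,0],[0,0,0],[0,0,0]]}'
```

```text
clock: 8.4
eef_pos: [0.5907, -0.1259, 0.0928]
eef_rot: [180.0, 0.0, 96.8]
ft_force: [-3.6, -0.4, 5.4]
finger_gap: 0.0397
finger_force: 72.2
```

It's on the floor. Now release, retreat straight up, then move aside and check.

```bash
python3 -m inch '{"xyz":[[0,0,0],[0,0,0],[0,0,0],[0,0,0],[0,0,0],[0,0,-0.02],[0,0,-0.06],[0,0,-0.11],[0.03,0,-0.14],[0.08,0,-0.14],[0.08,0,-0.14],[0.08,0,-0.14]],"delta_rot":[[0,0,0],[0,0,0],[0,0,0],[0,0,0],[0,0,0],[0,0,0],[0,0,0],[0,0,0],[0,0,0],[0,0,0],[0,0,0],[0,0,0]]}' 0
python3 - <<'E'
from h import *
s=robot.snapshot('scene')[:,:,::-1];t=robot.snapshot('top')[:,:,::-1];mt=cam('wrist');w=robot.snapshot('wrist')[:,:,::-1]
for c,im,mm in(('top',t,None),('wrist',w,mt)):
    mk=cv2.inRange(cv2.cvtColor(im,cv2.COLOR_BGR2HSV),(100,130,60),(125,255,255));n,l,st,ce=cv2.connectedComponentsWithStats(mk)
    for i in range(1,n):
        if st[i,4]>150:print(c,st[i],ce[i].round(1),at_z(c,ce[i],.132,mm).round(4))
b=cv2.resize(s[120:270,350:510],(400,375),interpolation=2);d=cv2.resize(t[235:325,375:520],(400,248),interpolation=2)
o=np.zeros((600,800,3),np.uint8);o[:375,:400]=b;o[:300,400:]=cv2.resize(w,(400,300));o[300:548,400:]=d
cv2.imwrite('pics/c3.png',o)
E
```

```text
clock: 9.9
eef_pos: [0.5813, -0.0467, 0.2328]
eef_rot: [179.9, 0.1, 96.8]
ft_force: [-0.5, -0.8, 0.1]
finger_gap: 0.0855
finger_force: 0.0
top [ 399  167   57   32 1487] [427.  183.5] [ 0.7624 -0.1054  0.132 ]
top [220 263  22  20 339] [230.5 272.5] [0.5896 0.2471 0.132 ]
wrist [ 461  246   76   88 2909] [493.7 282.3] [ 0.7174 -0.0695  0.132 ]
wrist [ 295  294   48   58 2255] [318.7 322.7] [ 0.5894 -0.1188  0.132 ]
```

View pics/c3.png

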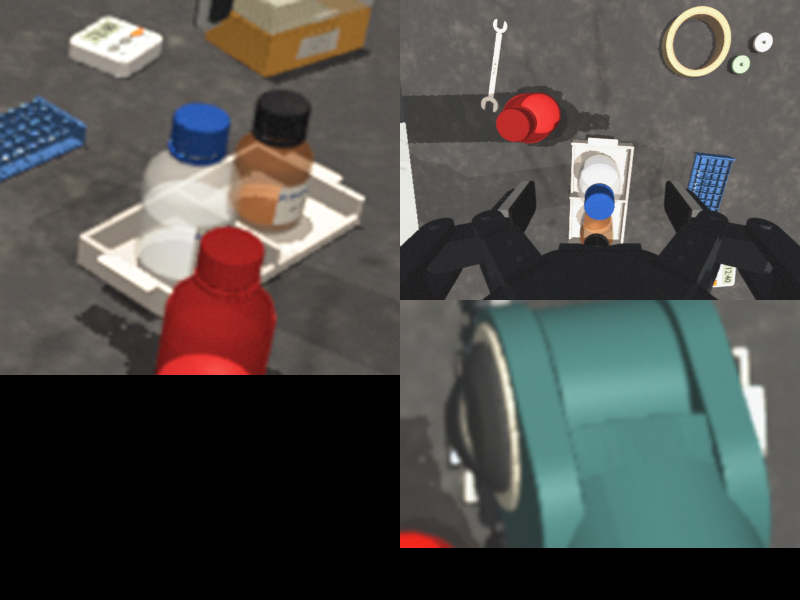

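The bottle stands upright in the bay, but in the scene view the red bottle hides the label. I'll take one look from the front with the wrist camera to check the heading and centring.

```bash
python3 -m inch '{"xyz":[[-0.03,-0.05,0],[-0.06,-0.10,0],[-0.09,-0.15,0],[-0.12,-0.206,0],[-0.12,-0.206,0.02],[-0.12,-0.206,0.02],[-0.12,-0.206,0.02]],"delta_rot":[[0,0,0],[0,0,0],[0,0,0],[0,0,0],[0,0,0],[0,0,0],[0,0,0]]}'
python3 - <<'E'
from h import *
mt=cam('wrist');w=robot.snapshot('wrist')[:,:,::-1];cv2.imwrite('pics/w4.png',w)
c=np.array([.5907,-.1259])
for z in(.132,.004):print(z,proj('wrist',[*c,z],mt))
for a in(142.7,182.7,222.7):
    print(a,[proj('wrist',[*(c+.035*np.array([np.cos(np.radians(a)),np.sin(np.radians(a))])),z],mt) for z in(.03,.058)])
u,v=map(int,proj('wrist',[*c,.05],mt));x0=min(max(0,u-100),440);y0=min(max(0,v-75),330);print(x0,y0)
cv2.imwrite('pics/w4c.png',cv2.resize(w[y0:y0+150,x0:x0+200],None,fx=4,fy=4,interpolation=2))
E
```

```text
clock: 10.92
eef_pos: [0.3914, -0.1897, 0.2123]
eef_rot: [180.0, -0.0, 96.8]
ft_force: [0.0, 0.3, -0.2]
finger_gap: 0.0854
finger_force: 0.0
0.132 [637.1, 183.4]
0.004 [523.8, 167.9]
142.7 [[516.7, 143.0], [535.2, 143.3]]
182.7 [[502.6, 167.4], [519.4, 169.9]]
222.7 [[506.1, 192.2], [522.9, 196.9]]
440 97
```

View pics/w4c.png

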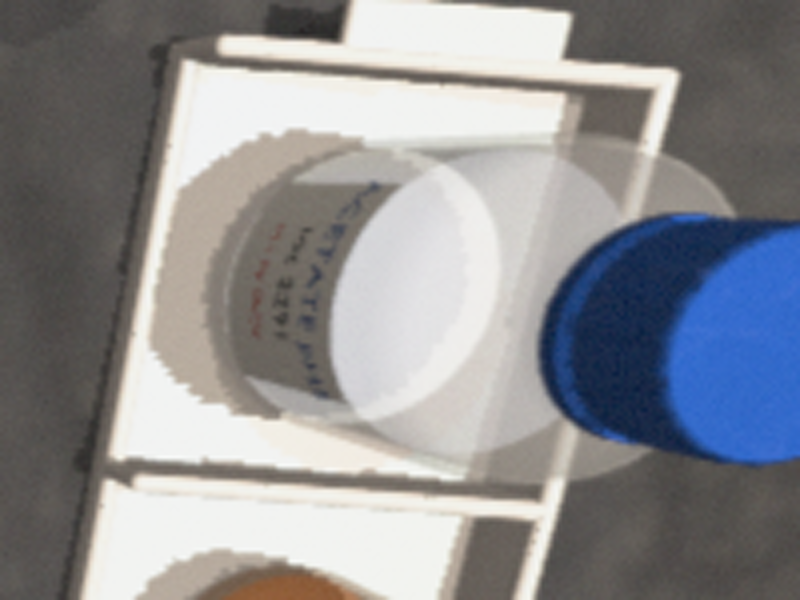

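The front view shows the label facing the lip: its edges are at crop (300,183) and (260,380), where a label at exactly the tray's heading should appear. The bottle is clear of all walls and the gripper touches nothing.

```bash
python3 -c "
from rig import robot
print(robot.hand_in())"
```

```text
the job is handed in; nothing more can be done
None
```

The large bottle stands upright and released in the tray's empty bay with its label facing the front lip, the small bottle was left alone, and the job was handed in at about 11 s; the hand-in gave no verdict.

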